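Set the strap-length gauge to the red size clip

TASK

The next batch of straps is the red size. Turn the handwheel of the strap-length gauge by its orange handle until the yellow pointer of the sliding stop lines up with the red clip on the scale (not the blue one), then let go of the handle.

Things in the scene. Friction and masses are not known exactly. Their poses are not given: they have to be found in the camera images.
- gauge: Gauge fixed to the table, a flat black handwheel (130 mm wide, rim top 84 mm up) at one end. Origin: on the table under the wheel's vertical axis; y runs from the wheel along the screw, z up. One turn clockwise seen from above drives the stop 60 mm along +y (away from the wheel), counter-clockwise brings it back. About 3 N at the handle; stays where left. All but wheel and handle is under 90 mm high.
- handle (a point): Middle of the upright orange crank handle on the wheel, 55 mm from the wheel's axis, 117 mm above the table. The handle is a cylinder 24 mm in diameter and 52 mm tall (foot 90 mm, top 142 mm above the table) that spins freely on its pin, so a gripper holding it from above can go round the wheel's axis without turning itself. Axes turn with the wheel.
- stop: Grey sliding stop block 70 x 46 x 34 mm with a steel fence plate, driven along the gauge's y axis by the screw. Origin: middle of its underside, 24 mm above the table; axes parallel to the gauge's. The yellow line on its top and the yellow pointer over the white scale are at this origin's y. It starts between the two clips.
- red_clip: Red clip at the outer edge of the white scale, 20 mm wide along the scale (y), 16 mm deep, 26 mm tall. Origin: middle of its underside, 69 mm beside the screw; axes parallel to the gauge's. It is on either side of the stop, a like blue clip on the other. The pointer is lined up when the stop's origin and this one are level along the gauge's y.

How it is judged:
At the end, for the whole second after the job is handed in: The stop stands still with its pointer within the width of the red clip: no more than 10 mm off the clip's middle along the scale (y of stop in the frame of red_clip between -0.01 and 0.01 m and linear speed of stop below 0.004 m/s); the robot touches nothing.
It also fails if it takes over 45 s, if anything falls off the work surface, if the arm or the gripper's body presses on something with over 40 N, if the wrist force passes 120 N, or if a joint passes its speed limit or range.

ROBOT

A 6-joint arm with a two-finger parallel gripper is mounted at the origin on the work surface. World frame = base frame: x ahead of the robot, y to its left, z up, the work surface at z = 0. Lengths are in m, angles in rad, forces in N, time in s.
With the tool pointing down it reaches from about 0.3 to 0.875 m from the base axis. Payload 4.2 kg.
Tool frame: the origin (TCP) lies at the very end of the fingers, on their centre line; the grasp point (between the pads) lies 19 mm behind it; z points along the fingers, y is the line along which they close (so a half turn about z gives the same grasp; the last joint's range is limited). The gripper opens to 85 mm and grips with 20 to 120 N. Pads are 22 mm wide; open, the fingers measure 114 mm over their backs; the gripper's body (76 mm by 85 mm) begins 54 mm behind the grasp point. The pads swing forward as they close: fully open they stand 13 mm farther back than shut.
Start: joints at [1.113, 0.32, 1.565, -0, 1.257, -0.02], TCP at [0.244, 0.521, 0.231] pointing down, gripper open.
Joint ranges: [-3.11, 3.11], [-0.84, 2.01], [0.21, 2.61], [-1.34, 4.49], [0.05, 2.63], [-2.56, 2.56]. Speed limits (rad/s): [2.57, 2.57, 3.14, 3.14, 3.14, 3.14].

INTERFACE

Orientations are given as [roll, pitch, yaw] about the fixed x, y, z axes, in that order (R = Rz(yaw) Ry(pitch) Rx(roll)).
In Python, from rig import ctrl, imaging, order gives the robot as it stands.
- The arm moves only by the tool drive_tool, never from a script. Its argument "motion" is one flat list of numbers, 7 for each row, row after row: the shift along the tool's x, y, z in m, then the turn, a rotation vector about the tool's x, y, z in degrees, then the closure, from -1 (fully open) to 1 (shut), so that 0 is half open. In form: [tx, ty, tz, wx, wy, wz, grip, tx, ty, tz, wx, wy, wz, grip, ...]. A call has 1 to 20 rows; each row shifts and turns the commanded pose from where the row before left it, along the tool's axes as they then stand; what a row does not reach is not made up. A row lasts 1/8 s, in which the tool goes at most 62.5 mm and 10.7 degrees, less where a joint would pass 70% of its speed; a pose out of reach is approached as far as the arm can. A call is refused whole if a number of a shift passes 0.0625 or a number of a turn 10.7, either way. A call with a gripper value outside its range is refused whole. The fingers move at their own pace and stop on an object; "squeeze" is the grip in N (left out, the last holds). Time passes only in rows, so rows that do not move let the fingers close. It gives the time, the measured TCP pose, the force, the opening and the grip force at its end, in the units of the state.
- ctrl.read_state(): the state, without advancing time (a new reading comes with each control period).
- imaging.capture(name): name is "scene" or "top" or "wrist"; returns the picture (400x640x3 uint8, red, green, blue); there is no depth.
- imaging.camera_params(name): a dict with "K" (3x3 intrinsics, pixels), "camera_from_world" (4x4, takes a point from world to camera coordinates). Camera axes: x right, y up, looking along -z (the intrinsics and any distortion apply to the point x, -y, -z); pixel columns grow to the right and rows downward; lengths in m; the calibration is good to about 2 mm. The wrist camera is an equidistant fisheye: a pixel r from the principal point sees the ray r / f radians off the axis. A picture is of the moment at which its call begins: read the wrist's pose just before it. camera_params takes no time and is no camera call; for the wrist camera it gives the pose at the moment of the call.
- order.job_done(): hands the job in; it is judged then, once.
Trained networks look in the newest picture that a camera, given by its name, has taken for a name from the list of things; names that differ only in an ending like _2 or _b are one class to them, and where a whole thing is asked for, a point or a joint stands for the part that bears it (a point fixed in the world has none). Each returns a list of dicts, best first, with "p" (0 to 1); they miss things now and then, are a little off and sometimes report something else, mostly with a low value. They report only what shows in the picture. A call takes as long as a camera call.
- imaging.boxes_of(camera, query): "xy" ([column, row] in pixels, amid what is visible of it).
- imaging.landmark_of(camera, query): "xy" ([column, row] in pixels: a listed point, or the origin of a listed thing).
The state is a dict: "time": time; "q": joint angles; "dq": joint speeds; "joint_efforts": joint torques, N m; "ee_pos": TCP position; "tcp_rot": TCP orientation; "ft_force": force on the tool from outside, world axes, zero at the start; "torque": the same for the moment, N m; "finger_gap": finger opening in m; "grasp_force": force on a finger pad.
Only numpy, scipy, OpenCV 4.12 (cv2) and the standard library are available. Lean on these libraries where they do the work, as an engineer would, in place of code of your own. Each camera call takes 0.05 s, during which the arm holds its last target. There are 200 camera calls.

## Working session

There is one attempt and no reset: what is moved stays moved. The work goes in short steps, Python scripts to look and compute and a tool call to move; the robot and the scene stay as the last step left them, time stands still between calls to the robot, and variables do not carry over. Pictures are saved under pics/ and viewed, at most 10 in all, crops included, and the job is handed in when it is done.

Besides the shell and the picture viewer there is one more tool, called after ">>>" by a JSON object that holds its "op" and its "data", one argument or row to a line. drive_tool: Moves the arm, as the interface text tells. Its arguments: {"type":"object","properties":{"motion":{"type":"array"},"squeeze":{"type":"number"}},"required":["motion"]}

```bash
mkdir -p pics; cat > h.py <<'E'
import numpy as np, cv2
from rig import ctrl, imaging, order
def ray(cam,xy):
    p=imaging.camera_params(cam);K=np.array(p["K"]);T=np.array(p["camera_from_world"])
    u=(xy[0]-K[0,2])/K[0,0];v=(xy[1]-K[1,2])/K[1,1]
    if cam=="wrist":
        r=np.hypot(u,v);s=np.sin(r)/r if r>1e-9 else 1;d=np.array([u*s,-v*s,-np.cos(r)])
    else: d=np.array([u,-v,-1.])
    R=T[:3,:3];return -R.T@T[:3,3],R.T@d
def at(cam,xy,z):
    c,d=ray(cam,xy);return c+d*(z-c[2])/d[2]
E
python3 - <<'E'
from h import *
print(ctrl.read_state())
for c in("top","scene"):
    im=imaging.capture(c);cv2.imwrite(f"pics/{c}0.png",im[:,:,::-1])
    for q,z in(("gauge",0),("handle",.117),("stop",.024),("red_clip",None)):
        for d in imaging.landmark_of(c,q)[:2]:
            print(c,q,round(d["p"],2),np.round(d["xy"],1),np.round(at(c,d["xy"],z if z is not None else .024),4))
E
```

```text
{'time': 0.0, 'q': array([ 1.11302877e+00,  3.20308518e-01,  1.56569629e+00, -4.52962081e-05,
        1.25740051e+00, -2.00090037e-02]), 'dq': array([ 6.26029255e-05, -3.95701079e-04,  9.86056596e-04, -1.40284319e-03,
       -1.59335047e-03, -4.82491291e-04]), 'joint_efforts': array([-5.65566788e-04, -4.15524602e+01, -2.34162104e+01, -1.07211949e-04,
        8.22265923e-03,  4.86532670e-06]), 'ee_pos': array([0.24355029, 0.52033652, 0.23046602]), 'tcp_rot': array([-3.13977949e+00,  6.78882950e-06,  2.70384811e+00]), 'ft_force': array([-0.71815724,  0.39700344, -0.02378977]), 'torque': array([ 0.00356222, -0.00918055,  0.07793003]), 'grasp_force': 0.0, 'finger_gap': 0.08550219187532129}
top gauge 0.58 [428.1 233.1] [ 0.5201 -0.1609  0.    ]
top handle 0.96 [432.2 196.3] [ 0.5689 -0.1335  0.117 ]
top stop 0.96 [317.6 219.3] [0.5429 0.0348 0.024 ]
top red_clip 0.61 [361.9 187.8] [ 0.5969 -0.0416  0.024 ]
scene gauge 0.59 [189.8 278.8] [ 0.514  -0.1642  0.    ]
scene handle 0.93 [208.1 247.6] [ 0.5668 -0.1369  0.117 ]
scene stop 0.72 [294.5 215.9] [0.5386 0.0246 0.024 ]
scene red_clip 0.68 [284.4 270.4] [ 0.6105 -0.0526  0.024 ]
```

View pics/top0.png

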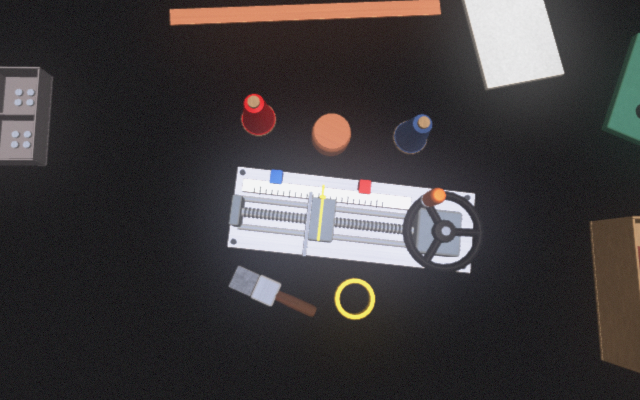

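View pics/scene0.png

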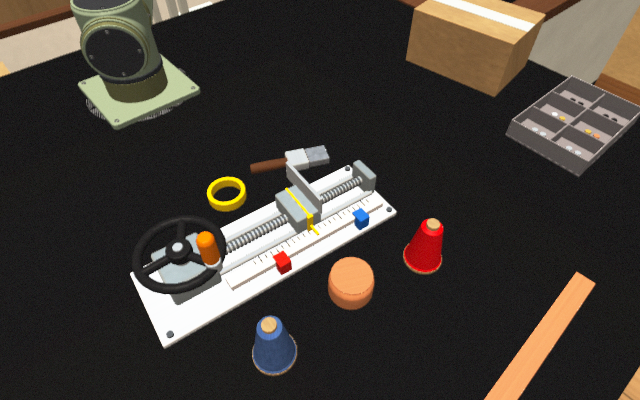

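The top view shows the hub at (445,231), handle top (438,195), yellow line (320,188)–(322,240), red clip (365,187) and blue clip (276,177). The scene view agrees, and red lies between the stop and the wheel, so I turn counter-clockwise. Next I triangulate.

```bash
cat >> h.py <<'E'
def tri(a,b):
    A=np.zeros((3,3));B=np.zeros(3);R=[ray("top",a),ray("scene",b)]
    for c,d in R:
        d=d/np.linalg.norm(d);P=np.eye(3)-np.outer(d,d);A+=P;B+=P@c
    x=np.linalg.solve(A,B)
    return x,[np.linalg.norm(np.cross(x-c,d/np.linalg.norm(d))) for c,d in R]
def blob(im,lo,hi,box):
    m=cv2.inRange(cv2.cvtColor(im,cv2.COLOR_RGB2HSV),lo,hi);x0,y0,x1,y1=box
    k=np.zeros_like(m);k[y0:y1,x0:x1]=m[y0:y1,x0:x1];M=cv2.moments(k,True)
    return np.array([M["m10"],M["m01"]])/max(M["m00"],1),M["m00"]
E
python3 - <<'E'
from h import *
np.set_printoptions(precision=4,suppress=True)
for n,a,b in(("gauge",(428.1,233.1),(189.8,278.8)),("hub",(445,231),(178,247)),("handle",(432.2,196.3),(208.1,247.6)),("stop",(317.6,219.3),(294.5,215.9)),("red",(361.9,187.8),(284.4,270.4))): print(n,*tri(a,b))
t=cv2.imread("pics/top0.png")[:,:,::-1].copy();s=cv2.imread("pics/scene0.png")[:,:,::-1].copy()
# red clip & blue clip blobs
r=[blob(t,(0,150,80),(6,255,255),(350,175,385,200)),blob(s,(0,150,80),(6,255,255),(265,245,300,280))]
b=[blob(t,(100,120,60),(125,255,255),(262,165,292,190)),blob(s,(100,120,60),(125,255,255),(345,200,375,235))]
print(r,tri(r[0][0],r[1][0]));print(b,tri(b[0][0],b[1][0]))
y=blob(t,(22,120,80),(35,255,255),(312,195,330,242));print("line",y,at("top",y[0],.058))
print("tophub",at("top",(445,231),.09),"clip z.04",at("top",r[0][0],.04),at("top",b[0][0],.04))
E
```

```text
gauge [ 0.5185 -0.1623  0.0039] [np.float64(0.0028888839713612766), np.float64(0.002888883971361268)]
hub [ 0.5182 -0.1612  0.0881] [np.float64(0.0005887495233043752), np.float64(0.0005887495233042519)]
handle [ 0.5679 -0.1353  0.1168] [np.float64(0.001938852879167037), np.float64(0.0019388528791670562)]
stop [0.5401 0.0302 0.0215] [np.float64(0.0054456967775052345), np.float64(0.005445696777505286)]
red [ 0.6    -0.0452  0.0031] [np.float64(0.0006426017048759217), np.float64(0.0006426017048757492)]
[(array([364.0833, 181.5   ]), 12.0), (array([282.4572, 262.0706]), 269.0)] (array([ 0.6043, -0.0466,  0.0341]), [np.float64(0.003171496479496558), np.float64(0.0031714964794966947)])
[(array([275.9236, 175.7639]), 144.0), (array([360.817 , 218.3574]), 235.0)] (array([0.6164, 0.1043, 0.0259]), [np.float64(0.0013545990169528137), np.float64(0.0013545990169528826)])
line (array([322., 198.]), 1.0) [0.5746 0.0289 0.058 ]
tophub [ 0.5183 -0.1601  0.09  ] clip z.04 [ 0.605  -0.0431  0.04  ] [0.6146 0.1046 0.04  ]
```

>>> {"op": "drive_tool", "data": {
  "motion": [0, 0, 0, 0, 0, 9.27, -1, 0, 0, 0, 0, 0, 9.27, -1, 0, 0, 0, 0, 0, 9.27, -1, 0, 0, 0, 0, 0, 9.27, -1, 0, 0, 0, 0, 0, 9.27, -1, 0, 0, 0, 0, 0, 9.27, -1, 0, 0, 0, 0, 0, 9.27, -1, -0.05, 0.025, 0, 0, 0, 0, -1, -0.05, 0.025, 0, 0, 0, 0, -1, -0.05, 0.025, 0, 0, 0, 0, -1, -0.05, 0.025, 0, 0, 0, 0, -1, -0.05, 0.025, 0, 0, 0, 0, -1, -0.05, 0.025, 0, 0, 0, 0, -1, -0.05, 0.025, 0, 0, 0, 0, -1, -0.05, 0.025, 0, 0, 0, 0, -1, -0.05, 0.025, 0, 0, 0, 0, -1, -0.05, 0.025, 0, 0, 0, 0, -1, -0.05, 0.025, 0, 0, 0, 0, -1, -0.05, 0.025, 0, 0, 0, 0, -1],
  "squeeze": 40
}}

```text
time: 2.88
ee_pos: [0.5447, -0.0809, 0.2315]
tcp_rot: [3.141, -0.0, 1.571]
ft_force: [0.2, -0.1, -0.2]
finger_gap: 0.0856
grasp_force: 0.0
```

```bash
python3 - <<'E'
from h import *
np.set_printoptions(precision=4,suppress=True)
im=imaging.capture("wrist");cv2.imwrite("pics/w0.png",im[:,:,::-1])
for q,z in(("handle",.117),("gauge",0),("stop",.024),("red_clip",.02)):
    for d in imaging.landmark_of("wrist",q)[:1]: print(q,round(d["p"],2),np.round(d["xy"],1),at("wrist",d["xy"],z))
print(ctrl.read_state()["ee_pos"])
E
```

```text
handle 0.57 [348.8 255. ] [ 0.5671 -0.135   0.117 ]
gauge 0.61 [308.5 236.6] [ 0.5219 -0.1642  0.    ]
stop 0.59 [318.3  79.4] [0.5357 0.0336 0.024 ]
red_clip 0.64 [369.7 145.7] [ 0.5939 -0.0405  0.02  ]
[ 0.5436 -0.0788  0.2311]
```

View pics/w0.png

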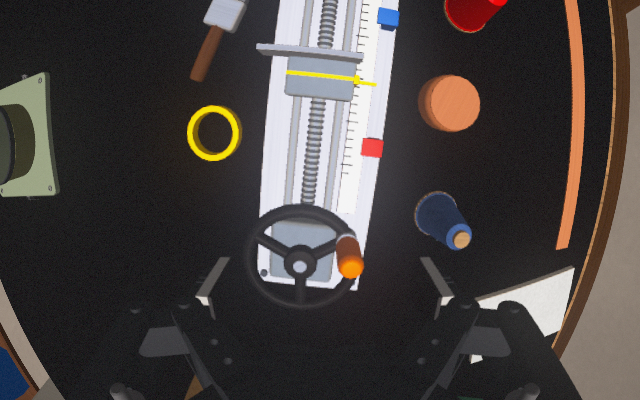

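>>> {"op": "drive_tool", "data": {
  "motion": [-0.028, 0.012, 0, 0, 0, 0, -0.2, -0.028, 0.012, 0, 0, 0, 0, -0.2, 0, 0, 0.02, 0, 0, 0, -0.2, 0, 0, 0.025, 0, 0, 0, -0.2, 0, 0, 0.025, 0, 0, 0, -0.2, 0, 0, 0.025, 0, 0, 0, -0.2, 0, 0, 0.02, 0, 0, 0, -0.2, 0, 0, 0.01, 0, 0, 0, -0.2, 0, 0, 0, 0, 0, 0, -0.2]
}}

```text
time: 4.25
ee_pos: [0.5677, -0.1341, 0.1062]
tcp_rot: [-3.141, -0.0, 1.573]
ft_force: [-0.3, -0.1, -0.4]
finger_gap: 0.0509
grasp_force: 0.0
```

>>> {"op": "drive_tool", "data": {
  "motion": [0, 0, 0, 0, 0, 0, 1, 0, 0, 0, 0, 0, 0, 1, 0, 0, 0, 0, 0, 0, 1, 0, 0, 0, 0, 0, 0, 1],
  "squeeze": 40
}}

```text
time: 4.75
ee_pos: [0.5679, -0.1352, 0.1075]
tcp_rot: [3.141, 0.0, 1.571]
ft_force: [-3.0, 0.0, 6.2]
finger_gap: 0.0232
grasp_force: 39.3
```

```bash
cat >> h.py <<'E'
def arc(p,c,deg,n,r=.055):
    a=np.arctan2(p[1]-c[1],p[0]-c[0]);print("start deg",np.degrees(a),"r",np.hypot(p[0]-c[0],p[1]-c[1]))
    t=a+np.radians(np.linspace(0,deg,n+1));P=np.c_[c[0]+r*np.cos(t),c[1]+r*np.sin(t)];P[0]=p[:2];P[0]=np.array(p[:2])
    D=np.diff(np.round(P,4),axis=0);print(", ".join(f"{d[1]:.4f}, {d[0]:.4f}, 0, 0, 0, 0, 1" for d in D))
E
python3 -c "
from h import *
arc((.5679,-.1350),(.5184,-.1610),180,18)"
```

```text
start deg 27.710814015253096 r 0.05591287865957179
0.0076, -0.0060, 0, 0, 0, 0, 1, 0.0071, -0.0065, 0, 0, 0, 0, 1, 0.0058, -0.0076, 0, 0, 0, 0, 1, 0.0044, -0.0085, 0, 0, 0, 0, 1, 0.0028, -0.0092, 0, 0, 0, 0, 1, 0.0013, -0.0095, 0, 0, 0, 0, 1, -0.0005, -0.0096, 0, 0, 0, 0, 1, -0.0021, -0.0093, 0, 0, 0, 0, 1, -0.0037, -0.0089, 0, 0, 0, 0, 1, -0.0052, -0.0080, 0, 0, 0, 0, 1, -0.0065, -0.0071, 0, 0, 0, 0, 1, -0.0076, -0.0058, 0, 0, 0, 0, 1, -0.0085, -0.0044, 0, 0, 0, 0, 1, -0.0092, -0.0028, 0, 0, 0, 0, 1, -0.0095, -0.0013, 0, 0, 0, 0, 1, -0.0096, 0.0005, 0, 0, 0, 0, 1, -0.0093, 0.0021, 0, 0, 0, 0, 1, -0.0089, 0.0037, 0, 0, 0, 0, 1
```

First 90° to check forces.

>>> {"op": "drive_tool", "data": {
  "motion": [0.0076, -0.006, 0, 0, 0, 0, 1, 0.0071, -0.0065, 0, 0, 0, 0, 1, 0.0058, -0.0076, 0, 0, 0, 0, 1, 0.0044, -0.0085, 0, 0, 0, 0, 1, 0.0028, -0.0092, 0, 0, 0, 0, 1, 0.0013, -0.0095, 0, 0, 0, 0, 1, -0.0005, -0.0096, 0, 0, 0, 0, 1, -0.0021, -0.0093, 0, 0, 0, 0, 1, -0.0037, -0.0089, 0, 0, 0, 0, 1]
}}

```text
time: 5.88
ee_pos: [0.4939, -0.1111, 0.1075]
tcp_rot: [3.138, -0.001, 1.571]
ft_force: [2.5, 2.2, 6.8]
finger_gap: 0.0228
grasp_force: 39.7
```

Forces are small, so I continue to 180°.

>>> {"op": "drive_tool", "data": {
  "motion": [-0.0052, -0.008, 0, 0, 0, 0, 1, -0.0065, -0.0071, 0, 0, 0, 0, 1, -0.0076, -0.0058, 0, 0, 0, 0, 1, -0.0085, -0.0044, 0, 0, 0, 0, 1, -0.0092, -0.0028, 0, 0, 0, 0, 1, -0.0095, -0.0013, 0, 0, 0, 0, 1, -0.0096, 0.0005, 0, 0, 0, 0, 1, -0.0093, 0.0021, 0, 0, 0, 0, 1, -0.0089, 0.0037, 0, 0, 0, 0, 1]
}}

```text
time: 7.0
ee_pos: [0.47, -0.1855, 0.1075]
tcp_rot: [3.14, -0.002, 1.571]
ft_force: [0.9, 3.9, 9.7]
finger_gap: 0.0231
grasp_force: 40.0
```

>>> {"op": "drive_tool", "data": {
  "motion": [-0.0081, 0.0052, 0, 0, 0, 0, 1, -0.0071, 0.0065, 0, 0, 0, 0, 1, -0.0058, 0.0076, 0, 0, 0, 0, 1, -0.0044, 0.0085, 0, 0, 0, 0, 1, -0.0028, 0.0092, 0, 0, 0, 0, 1, -0.0013, 0.0095, 0, 0, 0, 0, 1, 0.0005, 0.0096, 0, 0, 0, 0, 1, 0.0021, 0.0093, 0, 0, 0, 0, 1, 0.0037, 0.0089, 0, 0, 0, 0, 1, 0.0052, 0.008, 0, 0, 0, 0, 1, 0.0065, 0.0071, 0, 0, 0, 0, 1, 0.0076, 0.0058, 0, 0, 0, 0, 1, 0.0085, 0.0044, 0, 0, 0, 0, 1, 0.0092, 0.0028, 0, 0, 0, 0, 1, 0.0095, 0.0013, 0, 0, 0, 0, 1, 0.0096, -0.0005, 0, 0, 0, 0, 1, 0.0093, -0.0021, 0, 0, 0, 0, 1, 0.0089, -0.0037, 0, 0, 0, 0, 1]
}}

```text
time: 9.25
ee_pos: [0.568, -0.1355, 0.1075]
tcp_rot: [3.138, 0.001, 1.572]
ft_force: [1.6, -3.0, 7.2]
finger_gap: 0.0231
grasp_force: 39.8
```

```bash
python3 - <<'E'
from h import *
np.set_printoptions(precision=4,suppress=True)
a=[]
for c in("scene","top","wrist"):
    im=imaging.capture(c)
    if c!="top":cv2.imwrite(f"pics/{c}1.png",im[:,:,::-1])
    for q,z in(("stop",.024),("red_clip",.01)):
        for d in imaging.landmark_of(c,q)[:1]: print(c,q,round(d["p"],2),np.round(d["xy"],1),at(c,d["xy"],z))
print(ctrl.read_state()["ee_pos"])
E
```

```text
scene stop 0.81 [267.8 230.5] [ 0.5339 -0.027   0.024 ]
top stop 0.64 [353.7 222. ] [ 0.5381 -0.0265  0.024 ]
top red_clip 0.56 [362.7 185.4] [ 0.6035 -0.0452  0.01  ]
wrist stop 0.6 [279.1  76.7] [ 0.5335 -0.0304  0.024 ]
wrist red_clip 0.79 [368.7  95.6] [ 0.5999 -0.0437  0.01  ]
[ 0.5673 -0.1342  0.1075]
```

View pics/wrist1.png

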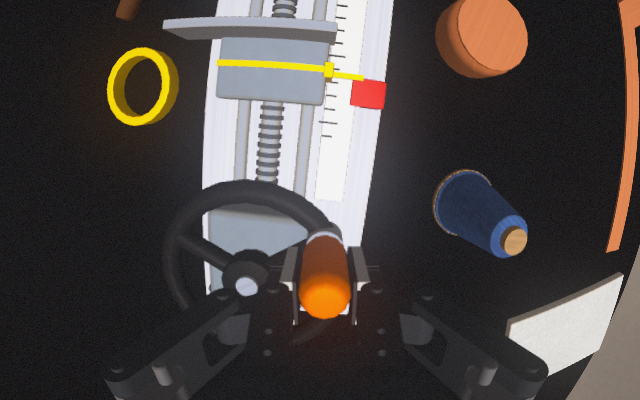

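View pics/scene1.png

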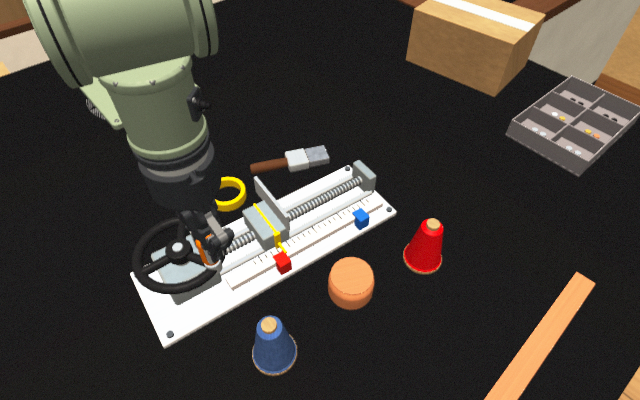

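Wrist view: the pointer tip is at (362,77) and the red clip's middle at about (369,94), which leaves about 9–10 mm, or 56–60° more. The scene view agrees.

>>> {"op": "drive_tool", "data": {
  "motion": [0.0081, -0.0052, 0, 0, 0, 0, 1, 0.0071, -0.0065, 0, 0, 0, 0, 1, 0.0058, -0.0076, 0, 0, 0, 0, 1, 0.0044, -0.0085, 0, 0, 0, 0, 1, 0.0028, -0.0092, 0, 0, 0, 0, 1, 0.0009, -0.0065, 0, 0, 0, 0, 1, 0, 0, 0, 0, 0, 0, 1, 0, 0, 0, 0, 0, 0, 1]
}}

```text
time: 10.7
ee_pos: [0.5238, -0.1054, 0.1075]
tcp_rot: [3.14, -0.001, 1.571]
ft_force: [-0.8, 1.2, 8.2]
finger_gap: 0.0232
grasp_force: 39.9
```

```bash
python3 - <<'E'
from h import *
np.set_printoptions(precision=4,suppress=True)
for c in("scene","top","wrist"):
    im=imaging.capture(c)
    if c!="top":cv2.imwrite(f"pics/{c}2.png",im[:,:,::-1])
    for q,z in(("stop",.024),("red_clip",.01)):
        for d in imaging.landmark_of(c,q)[:1]: print(c,q,round(d["p"],2),np.round(d["xy"],1),at(c,d["xy"],z))
print(ctrl.read_state()["ee_pos"])
im=cv2.imread("pics/scene2.png")[190:310,180:340];cv2.imwrite("pics/s2c.png",cv2.resize(im,None,fx=4,fy=4,interpolation=cv2.INTER_CUBIC))
E
```

```text
scene stop 0.57 [260.5 234.9] [ 0.5333 -0.041   0.024 ]
scene red_clip 0.56 [281.9 269.8] [ 0.5998 -0.0503  0.01  ]
top stop 0.73 [361.8 222.2] [ 0.5378 -0.0403  0.024 ]
top red_clip 0.58 [364.2 185.9] [ 0.6026 -0.0478  0.01  ]
wrist stop 0.59 [337.  124.5] [ 0.5316 -0.0372  0.024 ]
wrist red_clip 0.78 [420.1 135.1] [ 0.5985 -0.0443  0.01  ]
[ 0.5238 -0.1054  0.1075]
```

View pics/wrist2.png

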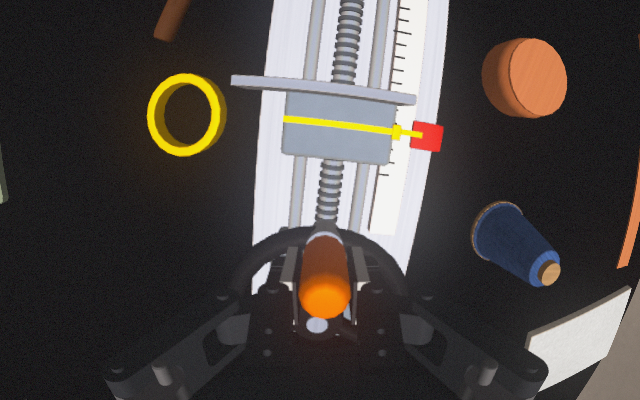

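View pics/s2c.png

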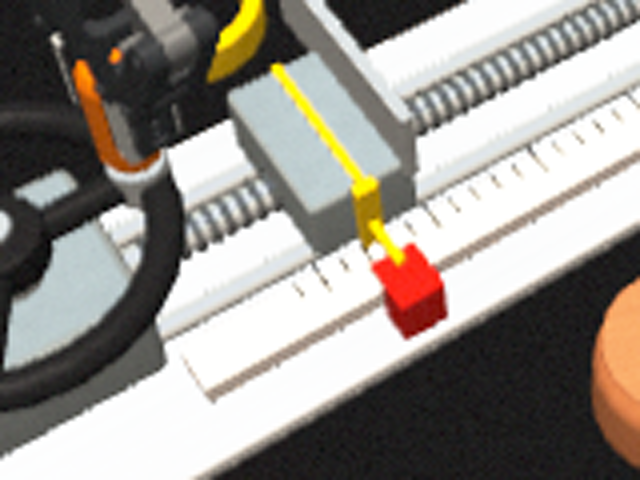

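Both views show the pointer at the clip's middle (wrist: tip (422,135), clip (427,136)). I release and retreat.

>>> {"op": "drive_tool", "data": {
  "motion": [0, 0, 0, 0, 0, 0, -0.2, 0, 0, 0, 0, 0, 0, -0.2, 0, 0, 0, 0, 0, 0, -0.2, 0, 0, 0, 0, 0, 0, -0.2, 0, 0, -0.02, 0, 0, 0, -0.2, 0, 0, -0.03, 0, 0, 0, -0.2, 0, 0, -0.03, 0, 0, 0, -0.2, 0, 0, -0.03, 0, 0, 0, -0.2, 0, 0, -0.02, 0, 0, 0, -0.2, 0, 0, 0, 0, 0, 0, -0.2, 0, 0, 0, 0, 0, 0, -0.2]
}}

```text
time: 12.52
ee_pos: [0.5231, -0.1064, 0.2352]
tcp_rot: [-3.14, -0.0, 1.571]
ft_force: [-0.3, -0.7, -0.2]
finger_gap: 0.0511
grasp_force: 0.0
```

```bash
python3 - <<'E'
from h import *
im=imaging.capture("wrist");cv2.imwrite("pics/w3.png",im[:,:,::-1])
E
```

```text
(no output)
```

View pics/w3.png

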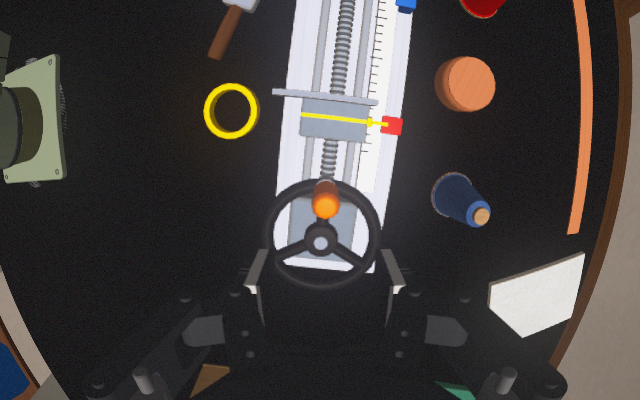

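The gripper is clear of the handle, and the pointer tip (388,125) is still on the clip's middle (392,126).

```bash
python3 -c "
from rig import order
print(order.job_done())"
```

```text
the job is handed in; nothing more can be done
None
```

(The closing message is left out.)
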